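# Clamp a relief panel on the carver's bench hook

### The job

With the fingertips, slide the half-carved relief panel away from the robot until its far edge sits flush along the fence of the bench hook, then push the toggle clamp's lever over and down, past its dead point, until it snaps into lock and holds the panel by itself. Nothing is to be picked up, and the mallet, gouge, wax tin and oilstone stay where they are.

Things in the scene. Friction and masses are not known exactly. Their poses are not given: they have to be found in the camera images.
- bench_hook: Board 190 (x) x 290 (y) x 18 mm thick, screwed to the bench. Origin: centre of its underside; z up; +x points to the fence, a strip 20 mm high on the board along its far edge, whose inner face is the plane x = +75 mm. The toggle clamp stands on the board's -y side: its foot flange covers x = -3 to 43, y = -119 to -43 mm; its linkage works in the vertical plane x = +20 mm.
- panel: Loose lime-wood panel 120 (x) x 140 (y) x 22 mm, about 0.24 kg, flat on the board, a carved rosette rising 9 mm near its middle. Origin: centre of its underside; +x points to its far edge. It starts 15 to 35 mm short of the fence and up to 0.12 rad askew; a push of 1 to 2 N slides it. Home, its centre is at x = +15 mm in the bench hook's frame.
- panel_near_edge (a point): Middle of the panel's near edge face (the side towards the robot), half-way up: the place to push, towards the bench hook's +x.
- panel_far_left (a point): Panel's lower far corner on the +y side; flush means that it lies at x = 75 mm in the bench hook's frame.
- panel_far_right (a point): Panel's lower far corner on the -y side; flush means that it lies at x = 75 mm in the bench hook's frame.
- handle_end (a point): Centre of the rounded outer end of the clamp's lever grip (black, round, 19 mm thick, 82 mm long). At the start the lever stands open, sloping up and outward (to the bench hook's -y), 66 degrees above level, its end 182 mm above the bench. It turns in the plane x = +20 mm, outward and down; locked, it is about level on a firm stop, with this point at (20, -211, 61) mm in the bench hook's frame.
- handle_pin (a point): Inner end of the lever: the pin that joins it to the clamp arm, 153 mm from handle_end; the line between them is the lever's axis. It moves from about (y, z) = (-79, 37) mm open to (-59, 64) mm locked in the bench hook's frame, while handle_end passes about (-127, 182), (-172, 168), (-193, 151), (-201, 131), (-206, 105), (-209, 82), (-211, 61) mm.
- clamp_arm (a joint): Angle of the clamp's arm, moved by the lever: 0 open, as at the start (arm upright, reaching 127 mm above the bench), 1.54 rad locked (arm level over the panel). The lever moves with under 2 N and stays put until handle_end is down to z = 108 mm, where the foot meets the panel; then up to 6 N, dead point near z = 80 mm, then it snaps down by itself. Short of that it springs back.
- clamp_foot: Round neoprene foot, 19 mm across, 14 mm long, under the clamp arm's end. In lock it bears on the panel at (x, y) = (20, 15) mm of the bench hook's frame, with about 22 N. Origin: centre of its lower face.
- mallet: Bystander: turned beech carver's mallet, 0.42 kg, standing on its head (88 mm across), 190 mm high. Origin: centre of its underside.
- gouge: Bystander: carving gouge lying on the bench, 222 mm long, 22 mm high. Origin: under the inner end of its handle; the blade points along +x.
- wax_tin: Bystander: round metal tin 79 mm across and 38 mm high. Origin: centre of its underside.
- oilstone: Bystander: sharpening stone in a wooden box 60 x 175 (y) x 30 mm. Origin: centre of its underside.

How it is judged:
By the outcome, as a careful person would: the job done as asked, in the order asked, and still so for the second after the job is handed in, with the robot touching nothing.
It also fails if it takes over 42 s, if anything falls off the work surface, if the arm or the gripper's body presses on something with over 40 N, if the wrist force passes 120 N, or if a joint passes its speed limit or range.

### The arm

A 6-joint arm with a two-finger parallel gripper is mounted at the origin on the work surface. World frame = base frame: x ahead of the robot, y to its left, z up, the work surface at z = 0. Lengths are in m, angles in degrees, forces in N, time in s.
With the tool pointing down it reaches from about 0.25 to 0.725 m from the base axis. Payload 9.7 kg.
Tool frame: the origin (TCP) lies on the centre line of the jaws, within the pads' length; the fingertips stand tip_reach ahead of it and the grasp point (between the pads) lies 2 mm behind it (tip_reach is the distance from the TCP to the fingertips, in m); z points along the fingers, y is the direction in which the jaws open and shut (so a half turn about z gives the same grasp; the last joint's range is limited). The gripper opens to 85 mm and grips with 20 to 120 N. Pads are 22 mm wide; open, the fingers measure 114 mm over their backs; the gripper's body (76 mm by 85 mm) begins 54 mm behind the grasp point. The pads swing forward as they close: fully open they stand 13 mm farther back than shut.
Start: joints at [76.433, 4.979, 10.078, 95.1, 0, 90], TCP at [0.129, 0.535, 0.248] pointing down, gripper open.
Joint ranges: [-179.16, 179.16], [-48.56, 103.87], [-65.8, 70.77], [-126.05, 130.52], [-82.76, 87.17], [-180, 180]. Speed limits (degrees/s): [127.2, 127.2, 147.25, 180, 180, 180].

### API

Orientations are given as [roll, pitch, yaw] about the fixed x, y, z axes, in that order (R = Rz(yaw) Ry(pitch) Rx(roll)).
In Python, from workcell import get_obs, camera, calibration, job_done, tip_reach gives the robot as it stands.
- The arm moves only by the tool apply_moves, never from a script. Its argument "rows" is a list of rows, each a list of 7 numbers: the shift along the world's x, y, z in mm, then the turn, a rotation vector about the world's x, y, z in degrees, then the closure, from 0 (fully open) to 1 (shut). A call has 1 to 20 rows; each row shifts and turns the commanded pose from where the row before left it; what a row does not reach is not made up. A row lasts 1/8 s, in which the tool goes at most 62.5 mm and 10.7 degrees, less where a joint would pass 70% of its speed; a pose out of reach is approached as far as the arm can. A call with a gripper value outside its range is refused whole. The fingers move at their own pace and stop on an object; "grip_force" is the grip in N (left out, the last holds). Time passes only in rows, so rows that do not move let the fingers close. It gives the time, the measured TCP pose, the force and the opening at its end, in the units of the state.
- get_obs(): the state, without advancing time (a new reading comes with each control period).
- camera(name): name is "side" or "top"; returns the picture (420x560x3 uint8, red, green, blue); there is no depth.
- calibration(name): a dict with "intrinsics" (3x3 intrinsics, pixels), "dist" ([k1, k2, p1, p2, k3] as OpenCV has them; the pictures are not rectified), "T" (4x4, takes a point from camera to world coordinates). Camera axes: x right, y down, z forward; pixel columns grow to the right and rows downward; lengths in m; the calibration is good to about 2 mm. A picture is of the moment at which its call begins. calibration takes no time and is no camera call.
- job_done(): hands the job in, once; it reports no verdict.
The state is a dict: "time": time; "q": joint angles; "qd": joint speeds; "joint_efforts": joint torques, N m; "ee_pos": TCP position; "tcp_rot": TCP orientation; "wrist_force": force on the tool from outside, world axes, zero at the start; "torque": the same for the moment, N m; "opening": finger opening in m.
Only numpy, scipy, OpenCV 4.12 (cv2) and the standard library are available. Lean on these libraries where they do the work, as an engineer would, in place of code of your own. Each camera call takes 0.05 s, during which the arm holds its last target.

## Working session

There is one attempt and no reset: what is moved stays moved. The work goes in short steps, Python scripts to look and compute and a tool call to move; the robot and the scene stay as the last step left them, time stands still between calls to the robot, and variables do not carry over. Pictures are saved under pics/ and viewed, and the job is handed in when it is done.

Besides the shell and the picture viewer there is one more tool, called after "Request:" by a JSON object that holds its "op" and its "data". apply_moves: Moves the arm, as the interface text tells. Its arguments: {"type":"object","properties":{"rows":{"type":"array","items":{"type":"array","items":{"type":"number"}}},"grip_force":{"type":"number"}},"required":["rows"]}

```bash
ls; mkdir -p pics
python3 - <<'E'
from workcell import *
import cv2
print(get_obs(), tip_reach if not callable(tip_reach) else tip_reach())
for n in("side","top"):
    im=camera(n);cv2.imwrite(f"pics/{n}0.png",im[:,:,::-1]);c=calibration(n);print(n,c)
E
```

```text
pics
{'time': 0.0, 'q': array([7.64329709e+01, 5.01095396e+00, 1.00348399e+01, 9.51002560e+01,
       8.79071425e-04, 9.00004950e+01]), 'qd': array([-0.0699476 ,  0.00111187, -0.01800803,  0.02133426,  0.00213281,
       -0.00606695]), 'joint_efforts': array([ 2.56530820e-04, -5.20391142e+01,  4.64804471e+01,  1.62470917e-02,
        1.49394396e-05, -2.96228876e-06]), 'ee_pos': array([0.1289673 , 0.53444988, 0.24758792]), 'tcp_rot': array([-1.79923630e+02, -8.78410905e-04,  1.66432475e+02]), 'wrist_force': array([ 0.56231002, -0.28184775,  0.04222907]), 'torque': array([ 0.00099223, -0.02269211, -0.03754271]), 'opening': 0.08525538421616614} 0.017
side {'intrinsics': array([[383.38376808,   0.        , 275.37233962],
       [  0.        , 383.38376808, 208.61876374],
       [  0.        ,   0.        ,   1.        ]]), 'dist': array([-0.10328254,  0.        ,  0.        ,  0.        ,  0.        ]), 'T': array([[ 0.96647667, -0.15701493,  0.20314813,  0.36875274],
       [-0.25597654, -0.65079024,  0.71480632, -0.80591933],
       [ 0.01997155, -0.74284478, -0.66916573,  0.88049111],
       [ 0.        ,  0.        ,  0.        ,  1.        ]])}
top {'intrinsics': array([[410.32027888,   0.        , 274.79734887],
       [  0.        , 410.32027888, 210.8198977 ],
       [  0.        ,   0.        ,   1.        ]]), 'dist': array([0.02095998, 0.        , 0.        , 0.        , 0.        ]), 'T': array([[-0.02870792, -0.99719092,  0.06918175,  0.54813284],
       [-0.99948085,  0.02964861,  0.01260895,  0.02135548],
       [-0.01462467, -0.06878386, -0.99752439,  1.21887399],
       [ 0.        ,  0.        ,  0.        ,  1.        ]])}
```

View pics/side0.png

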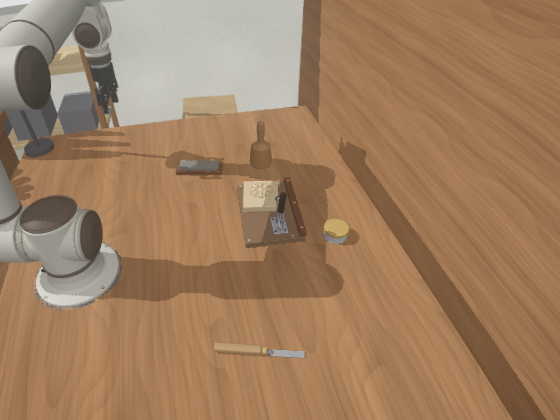

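View pics/top0.png

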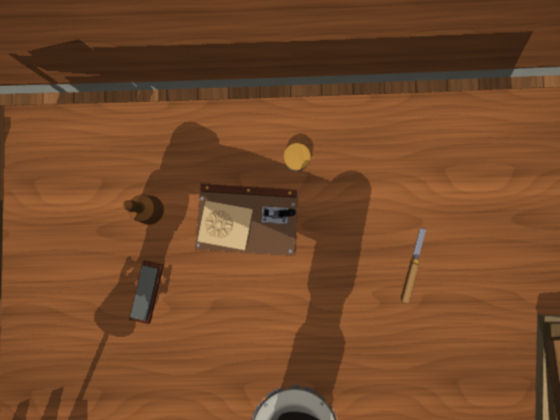

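The side view shows the board around (270,210) with the panel and the open clamp lever. The top view shows the board around (248,220). I'll enlarge both.

Run:
```python
import cv2
t=cv2.imread("pics/top0.png")[175:265,185:310];cv2.imwrite("pics/t0c.png",cv2.convertScaleAbs(cv2.resize(t,None,fx=6,fy=6,interpolation=cv2.INTER_CUBIC),alpha=1.7,beta=20))
s=cv2.imread("pics/side0.png")[165:255,225:350];cv2.imwrite("pics/s0c.png",cv2.convertScaleAbs(cv2.resize(s,None,fx=6,fy=6,interpolation=cv2.INTER_CUBIC),alpha=1.2,beta=10))
```

```text
(no output)
```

View pics/t0c.png

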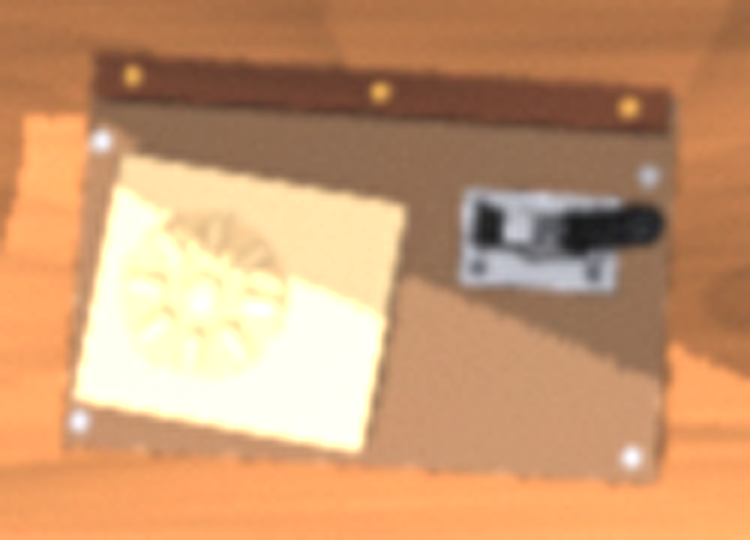

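View pics/s0c.png

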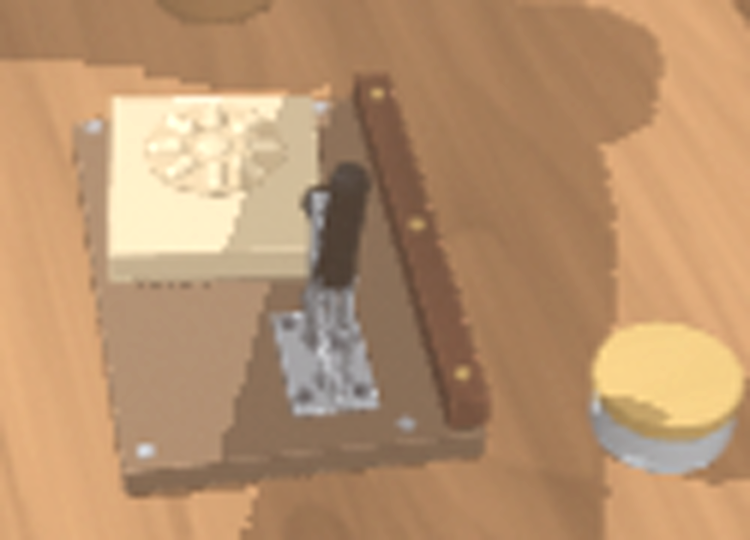

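The top crop shows the board's near corners at (67,448) and (655,483), and the fence's top corners at (95,52) and (672,92). The panel's top corners are (125,155), (407,207), (362,452) and (75,402). I'll fit the poses from these.

```bash
cat > h.py <<'E'
import numpy as np, cv2
from scipy.optimize import least_squares
from workcell import calibration
C={n:calibration(n) for n in("side","top")}
def proj(n,P):
    c=C[n];T=np.linalg.inv(c["T"]);P=np.atleast_2d(P).astype(float)
    return cv2.projectPoints(P,cv2.Rodrigues(T[:3,:3])[0],T[:3,3],c["intrinsics"],c["dist"])[0][:,0]
def onplane(n,px,z):
    c=C[n];u=cv2.undistortPoints(np.array(px,float).reshape(-1,1,2),c["intrinsics"],c["dist"])[:,0]
    d=np.c_[u,np.ones(len(u))]@c["T"][:3,:3].T;o=c["T"][:3,3]
    return o+d*((z-o[2])/d[:,2])[:,None]
def crop(px,off,f=6): return (np.array(px,float)+.5)/f-.5+np.array(off)
def pose(p,P):
    a=p[2];c,s=np.cos(a),np.sin(a);P=np.atleast_2d(P)
    return np.c_[p[0]+c*P[:,0]-s*P[:,1],p[1]+s*P[:,0]+c*P[:,1],P[:,2]]
def fit(views,x0):
    f=lambda p:np.concatenate([(proj(n,pose(p,P))-px).ravel() for n,P,px in views])
    r=least_squares(f,x0,loss="soft_l1");return r.x,r.fun.reshape(-1,2)
E
python3 - <<'E'
from h import *
to=(185,175);so=(225,165)
bt=np.array([[-.095,.145,.018],[-.095,-.145,.018],[.095,.145,.038],[.095,-.145,.038]])
btp=crop([(67,448),(655,483),(95,52),(672,92)],to)
bs=np.array([[-.095,.145,.018],[-.095,-.145,.018],[-.095,-.145,0]])
bsp=crop([(77,125),(127,477),(130,495)],so)
pt=np.array([[.06,.07,.04],[.06,-.07,.04],[-.06,-.07,.04],[-.06,.07,.04]])
ptp=crop([(125,155),(407,207),(362,452),(75,402)],to)
psp=crop([(112,97),(110,258),(308,255)],so); ps=pt[[3,2,1]]
for nm,v in(("board",[("top",bt,btp),("side",bs,bsp)]),("panel",[("top",pt,ptp),("side",ps,psp)])):
    for vv in (v[:1],v[1:],v):
        x,r=fit(vv,[.55,.05,0]);print(nm,x.round(4),r.round(1).tolist())
    if nm=="board":B=x
    else:Pn=x
d=pose([0,0,-B[2]],[[Pn[0]-B[0],Pn[1]-B[1],0]]);print("panel in board",d*1000,Pn[2]-B[2])
print(pose([*d[0,:2],Pn[2]-B[2]],pt)*1000)
h=pose(B,[[.02,-.127,.182]]);print(h,proj("top",h),proj("side",h),(proj("top",h)-to+.5)*6,(proj("side",h)-so+.5)*6)
E
```

```text
board [ 0.608   0.1191 -0.0929] [[-0.6, -0.3], [0.5, 0.3], [-1.6, 0.3], [1.9, -0.2]]
board [ 0.6107  0.1169 -0.0959] [[-0.0, -0.4], [0.2, -0.3], [-0.1, 0.7]]
board [ 0.6089  0.1184 -0.0914] [[-0.3, -0.6], [0.8, -0.1], [-1.5, 0.0], [2.1, -0.6], [-0.8, -0.5], [-0.3, -0.5], [-0.6, 0.5]]
panel [ 0.5928  0.1808 -0.2084] [[-0.4, 0.0], [0.2, -0.1], [0.1, 0.2], [0.0, -0.2]]
panel [ 0.5921  0.1788 -0.2359] [[-0.1, 0.2], [-1.4, -0.4], [2.1, 0.1]]
panel [ 0.5928  0.1805 -0.2126] [[-0.1, -0.1], [0.4, 0.0], [0.1, 0.3], [0.1, -0.3], [-0.5, 0.1], [-0.9, -0.5], [2.6, -0.6]]
panel in board [[-21.76288664  60.36926384   0.        ]] -0.12121982255620659
[[ 46.26144732 122.60020462  40.        ]
 [ 29.33220375 -16.37245713  40.        ]
 [-89.7872206   -1.86167693  40.        ]
 [-72.85797704 137.11098481  40.        ]]
[[ 0.61726141 -0.00988569  0.182     ]] [[292.33926022 211.39649296]] [[283.29401071 195.14673226]] [[647.03556132 221.37895775]] [[352.76406426 183.88039357]]
```

Run:
```python
from h import *
B=np.array([.6089,.1184,-.0914])
# fence inner top edge, check x=75
w=onplane("top",crop([(95,100),(380,117),(670,133)],(185,175)),.038)
print(((pose([0,0,-B[2]],w-np.array([B[0],B[1],0])))*1000).round(1))
for n,px,z in(("oil",(147,292),.03),("mallet",(150,210),.08),("wax",(297,157),.038)): print(n,onplane("top",[px],z).round(3))
for x,y in((-.125,.06),(-.056,.06),(.02,-.127),(.02,-.095)): print(x,y,pose(B,[[x,y,0]]).round(4))
```

```text
[[  72.   139.    38. ]
 [  72.2    0.9   38. ]
 [  73.  -139.2   38. ]]
oil [[0.408 0.41  0.03 ]]
mallet [[0.64  0.384 0.08 ]]
wax [[ 0.785 -0.033  0.038]]
-0.125 0.06 [[0.4899 0.1896 0.    ]]
-0.056 0.06 [[0.5586 0.1833 0.    ]]
0.02 -0.127 [[ 0.6172 -0.0099  0.    ]]
0.02 -0.095 [[0.6201 0.022  0.    ]]
```

Request:
{"op": "apply_moves", "data": {"rows": [[26,-25,0,0,0,0.6,0],[26,-25,0,0,0,0.6,0],[26,-25,0,0,0,0.6,0],[26,-25,0,0,0,0.6,0],[26,-25,0,0,0,0.6,0],[26,-25,0,0,0,0.6,0],[26,-25,0,0,0,0.6,0],[26,-25,0,0,0,0.6,0],[26,-25,0,0,0,0.6,0],[26,-25,0,0,0,0.6,0],[26,-25,0,0,0,0.6,0],[26,-25,0,0,0,0.6,0],[26,-25,0,0,0,0.6,0],[22,-20,0,0,0,0.6,0],[0,0,-40,0,0,0,0],[0,0,-40,0,0,0,0],[0,0,-40,0,0,0,0],[0,0,0,0,0,0,0]]}}

```text
time: 2.35
ee_pos: [0.4873, 0.1889, 0.1254]
tcp_rot: [-179.9, -0.3, 174.8]
wrist_force: [0.5, 1.2, 1.0]
opening: 0.0855
```

```bash
cat > look.py <<'E'
import sys,cv2,numpy as np
from workcell import *
k=sys.argv[1];b={"side":(200,130),"top":(170,155)}
out=[]
for n in sys.argv[2:]:
    im=camera(n)[:,:,::-1];x,y=b[n];c=im[y:y+120,x:x+160];cv2.imwrite(f"pics/{n}_{k}.png",cv2.convertScaleAbs(cv2.resize(c,None,fx=5,fy=5,interpolation=cv2.INTER_CUBIC),alpha=1.3,beta=15))
o=get_obs();print(o["time"],o["ee_pos"],o["tcp_rot"],o["wrist_force"],o["opening"],tip_reach)
E
python3 look.py a side
```

```text
2.4 [0.48831587 0.18936732 0.12778291] [-1.79938976e+02 -1.24996374e-01  1.74830106e+02] [0.17032972 0.17595504 0.59076706] 0.08531067263463506 0.017
```

View pics/side_a.png

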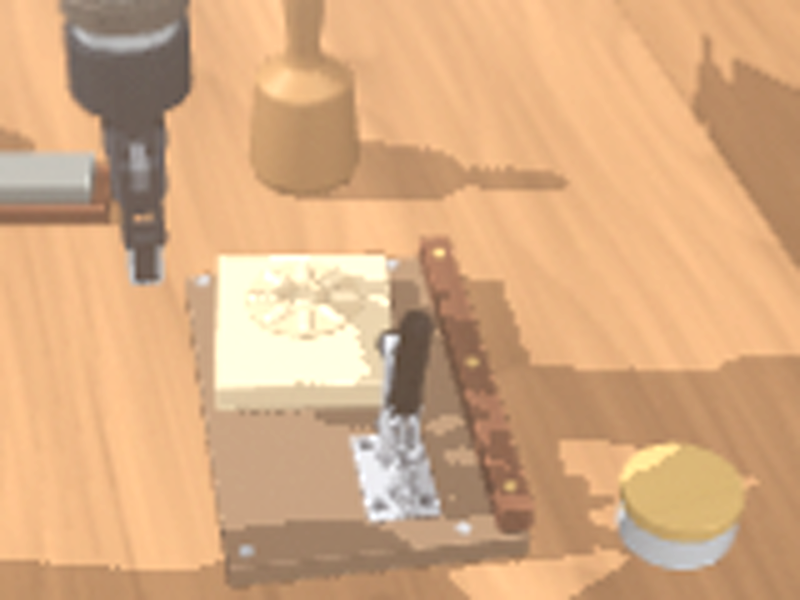

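The nearer finger's tip ends at about (145,284) in the crop. I'll check its height against the prediction.

Run:
```python
from h import *
t=np.array([.4883,.1894,0]); a=-.09; yv=np.array([-np.sin(a),np.cos(a),0]); 
for off in(.043,.057):
  for tz in (.1108,.1238,.0978):
    p=t-yv*off+[0,0,tz]; print(off,tz,(proj("side",p)-(200,130)+.5)*5)
```

```text
0.043 0.1108 [[148.09247125 291.59534131]]
0.043 0.1238 [[146.86846045 275.59992426]]
0.043 0.0978 [[149.30271206 307.36910266]]
0.057 0.1108 [[149.83820225 305.37916568]]
0.057 0.1238 [[148.61315325 289.3428474 ]]
0.057 0.0978 [[151.04927886 321.190767  ]]
```

Request:
{"op": "apply_moves", "data": {"rows": [[0,0,-30,0,0,0,0],[0,0,-30,0,0,0,0],[0,0,-27,0,0,0,0],[0,0,0,0,0,0,0],[0,0,0,0,0,0,0]]}}

```text
time: 3.02
ee_pos: [0.4902, 0.1901, 0.0437]
tcp_rot: [179.9, 0.1, 174.8]
wrist_force: [0.7, -0.6, -0.3]
opening: 0.0853
```

```bash
python3 look.py b side top
```

```text
3.125 [0.49012245 0.19010956 0.04341262] [1.79924704e+02 1.48454452e-01 1.74837154e+02] [-0.49957916 -0.01773292 -0.60155122] 0.08512968062082696 0.017
```

View pics/side_b.png

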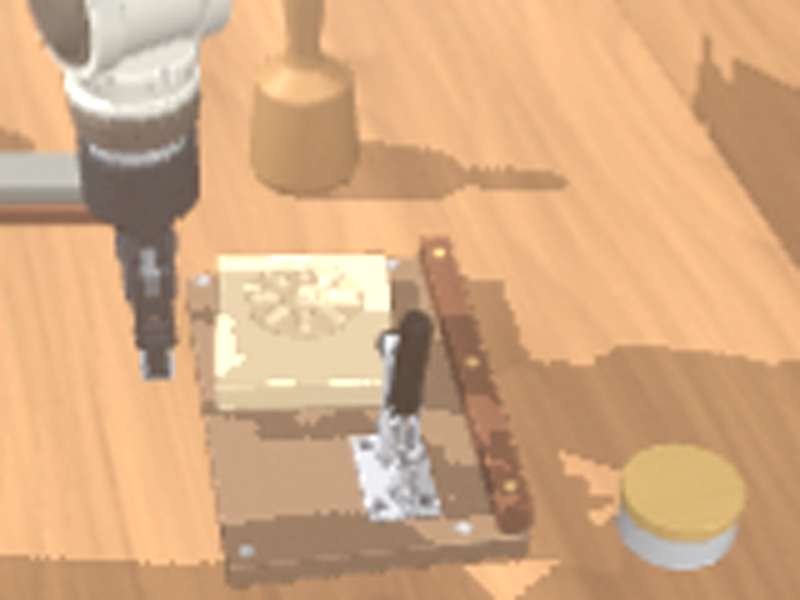

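View pics/top_b.png

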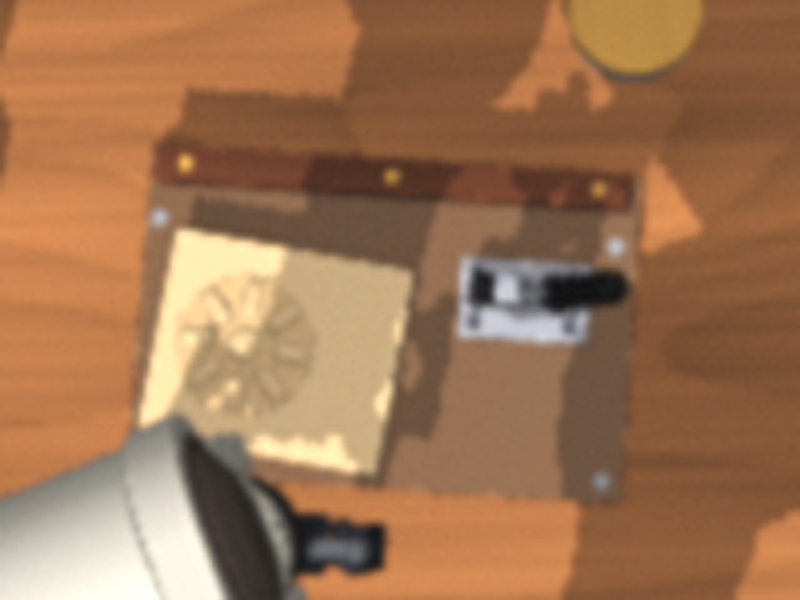

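Run:
```python
from h import *
t=np.array([.4902,.1901,0]); a=-.09; yv=np.array([-np.sin(a),np.cos(a),0]); 
for off in(.043,.05,.057):
  for tz in (.0394,.0264):
    p=t-yv*off+[0,0,tz]; print(off,tz,(proj("side",p)-(200,130)+.5)*5)
  p=t-yv*off+[0,0,.06];print("top",(proj("top",p)-(170,155)+.5)*5)
```

```text
0.043 0.0394 [[157.22542313 374.47345509]]
0.043 0.0264 [[158.34404942 389.09572869]]
top [[335.81708766 539.79084518]]
0.05 0.0394 [[158.10568474 381.41421923]]
0.05 0.0264 [[159.22410137 396.0482206 ]]
top [[348.23422561 540.56370089]]
0.057 0.0394 [[158.99374887 388.41166332]]
0.057 0.0264 [[160.11189332 403.05697734]]
top [[360.65342329 541.33710018]]
```

Request:
{"op": "apply_moves", "data": {"rows": [[0,0,-12,0,0,0,0],[0,0,0,0,0,0,0],[7,-0.6,0,0,0,0,0],[7,-0.6,0,0,0,0,0],[7,-0.6,0,0,0,0,0],[0,0,0,0,0,0,0],[0,0,0,0,0,0,0]]}}

```text
time: 4.0
ee_pos: [0.51, 0.1878, 0.0292]
tcp_rot: [-180.0, -0.0, 174.8]
wrist_force: [-0.2, 0.3, -0.2]
opening: 0.0852
```

```bash
python3 look.py c side top
```

```text
4.1 [0.50985489 0.18784053 0.02925686] [-1.79996292e+02 -1.04588187e-02  1.74833290e+02] [0.5189219  0.34372855 0.13013932] 0.08533568197526437 0.017
```

View pics/side_c.png

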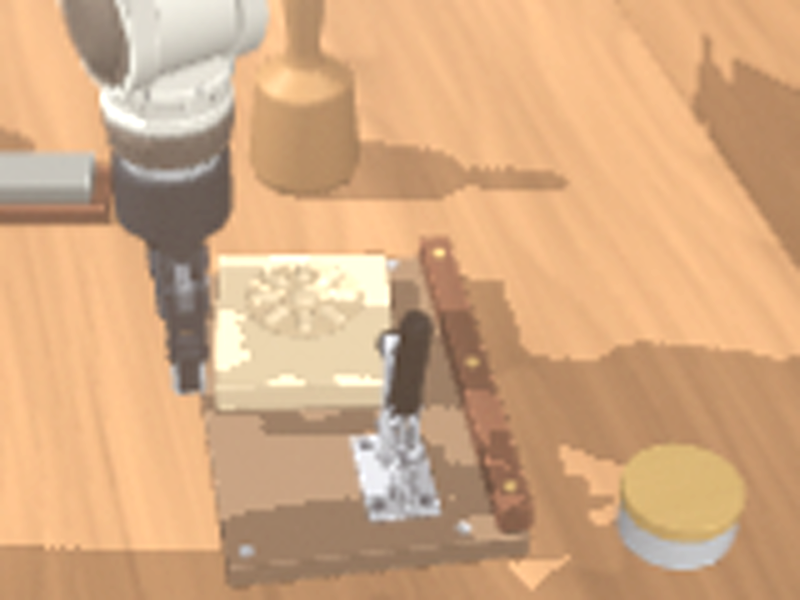

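Request:
{"op": "apply_moves", "data": {"rows": [[5,-0.45,1,0,0,0,0],[5,-0.45,0,0,0,0,0],[5,-0.45,0,0,0,0,0],[5,-0.45,0,0,0,0,0],[5,-0.45,0,0,0,0,0],[5,-0.45,0,0,0,0,0],[4,-0.4,0,0,0,0,0],[0,0,0,0,0,0,0]]}}

```text
time: 5.1
ee_pos: [0.5446, 0.1848, 0.0302]
tcp_rot: [180.0, 0.0, 174.8]
wrist_force: [-0.9, 0.0, -0.5]
opening: 0.0856
```

```bash
python3 look.py d side top
```

```text
5.2 [0.54432411 0.18478768 0.03029995] [1.79991358e+02 3.13999337e-02 1.74829204e+02] [ 0.03915995 -0.07797847 -0.26316678] 0.08560630019332155 0.017
```

View pics/side_d.png

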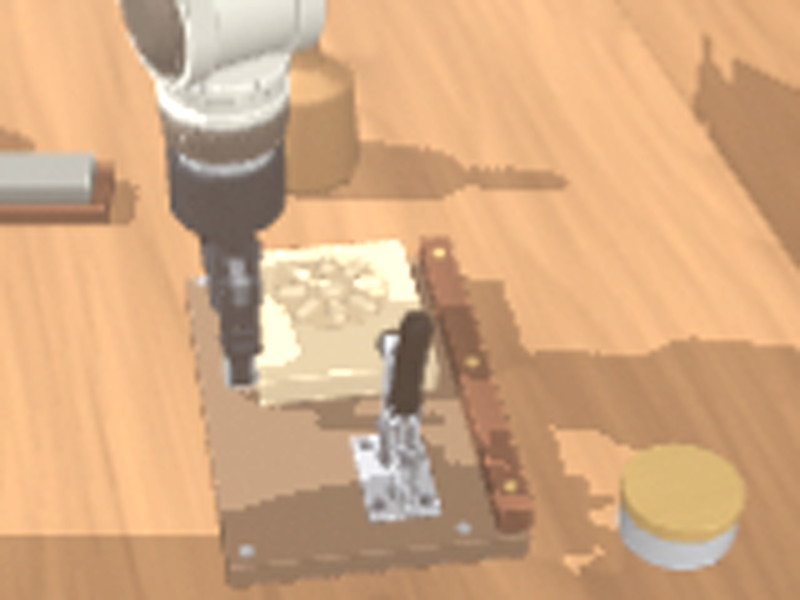

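View pics/top_d.png

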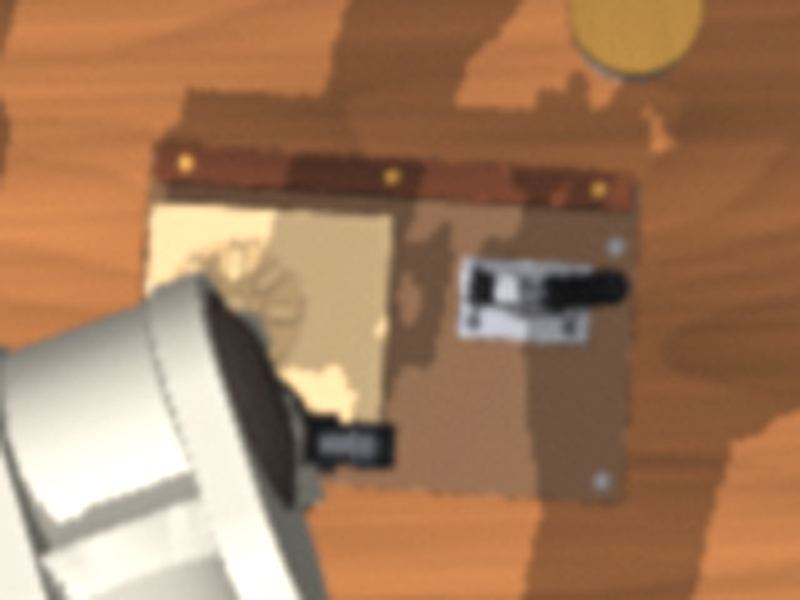

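Request:
{"op": "apply_moves", "data": {"rows": [[3,-0.27,0,0,0,0,0],[3,-0.27,0,0,0,0,0],[2,-0.18,0,0,0,0,0],[1,-0.09,0,0,0,0,0],[0,0,0,0,0,0,0]]}}

```text
time: 5.82
ee_pos: [0.5531, 0.1839, 0.0303]
tcp_rot: [180.0, 0.0, 174.8]
wrist_force: [-2.3, 0.9, 1.4]
opening: 0.0855
```

Request:
{"op": "apply_moves", "data": {"rows": [[1,-0.09,0,0,0,0,0],[1,-0.09,0,0,0,0,0],[0,0,0,0,0,0,0]]}}

```text
time: 6.2
ee_pos: [0.5552, 0.1837, 0.0303]
tcp_rot: [180.0, 0.0, 174.8]
wrist_force: [-1.7, 0.2, 1.4]
opening: 0.0851
```

Request:
{"op": "apply_moves", "data": {"rows": [[1,-0.09,0,0,0,0,0],[0,0,0,0,0,0,0]]}}

```text
time: 6.45
ee_pos: [0.5561, 0.1837, 0.0303]
tcp_rot: [180.0, 0.0, 174.8]
wrist_force: [-2.6, 0.6, 2.0]
opening: 0.0851
```

Request:
{"op": "apply_moves", "data": {"rows": [[1,-0.09,0,0,0,0,0],[0,0,0,0,0,0,0]]}}

```text
time: 6.7
ee_pos: [0.5571, 0.1836, 0.0303]
tcp_rot: [180.0, 0.0, 174.8]
wrist_force: [-2.6, -0.3, 2.2]
opening: 0.085
```

Request:
{"op": "apply_moves", "data": {"rows": [[1,-0.09,0,0,0,0,0],[0,0,0,0,0,0,0]]}}

```text
time: 6.95
ee_pos: [0.5573, 0.1835, 0.0303]
tcp_rot: [180.0, -0.1, 174.8]
wrist_force: [-8.2, 1.1, 4.5]
opening: 0.0856
```

```bash
python3 look.py e side top
```

```text
7.05 [0.55729047 0.18358396 0.03029315] [-1.79999002e+02 -8.59057494e-02  1.74840576e+02] [-8.39369307  0.73082665  4.97371072] 0.08529319873611967 0.017
```

View pics/top_e.png

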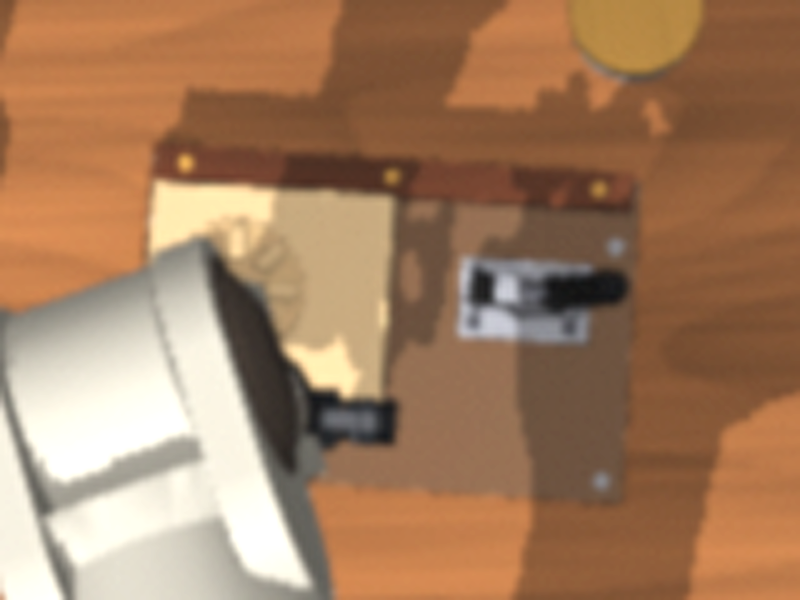

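Request:
{"op": "apply_moves", "data": {"rows": [[1,-0.09,0,0,0,0,0],[0,0,0,0,0,0,0]]}}

```text
time: 7.3
ee_pos: [0.5574, 0.1836, 0.0303]
tcp_rot: [-180.0, -0.2, 174.9]
wrist_force: [-12.4, 1.2, 7.9]
opening: 0.0856
```

Request:
{"op": "apply_moves", "data": {"rows": [[-2,0.2,0,0,0,0,0],[-10,0.9,0,0,0,0,0],[-15,1.3,0,0,0,0,0],[0,0,40,0,0,0,0.5],[0,0,50,0,0,0,1],[0,0,50,0,0,0,1],[-20,0,50,0,0,0,1],[-30,0,20,0,0,0,1],[-30,0,0,0,0,0,1],[-30,0,0,0,0,0,1],[0,0,0,0,0,0,1]]}}

```text
time: 8.68
ee_pos: [0.4203, 0.1858, 0.2409]
tcp_rot: [180.0, 0.1, 174.9]
wrist_force: [0.6, -0.3, -0.1]
opening: -0.0002
```

```bash
python3 look.py f side top
```

```text
8.775 [0.42191646 0.1858982  0.24045541] [1.79974800e+02 6.14665286e-02 1.74858596e+02] [-0.72154574  0.62272485  0.18596114] 9.375430124317844e-05 0.017
```

View pics/top_f.png

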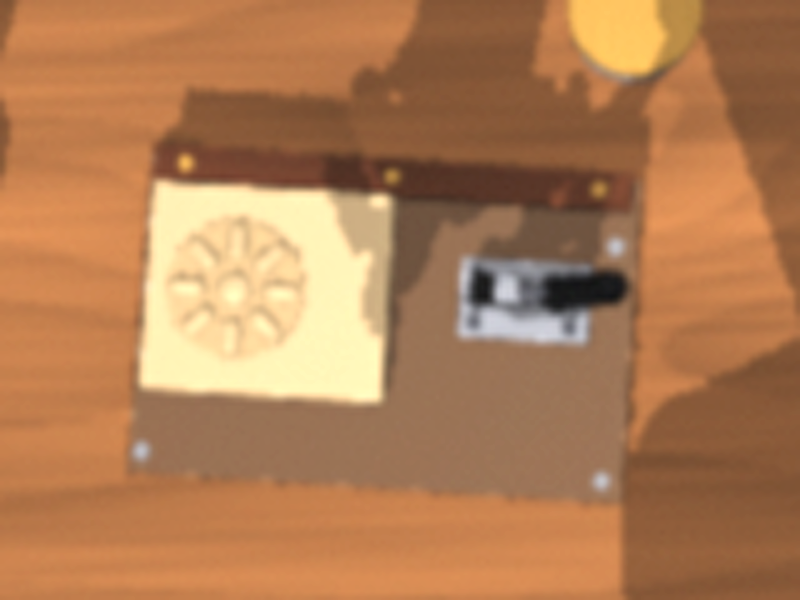

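View pics/side_f.png

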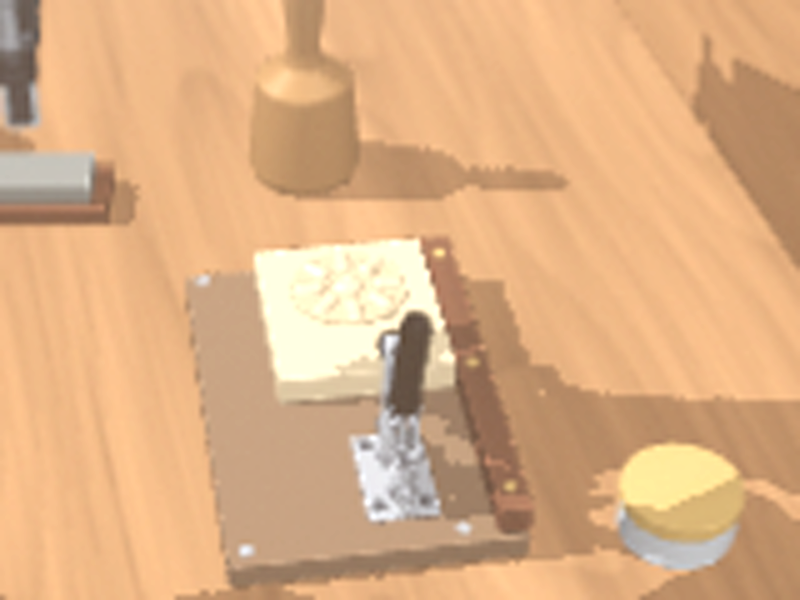

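The panel now sits against the fence with no visible gap. Its top corners are (153,180), (397,192), (383,403) and (140,388) in the top crop. I'll refine the board pose and plan the lever path.

Run:
```python
from h import *
from scipy.optimize import brentq
to=(170,155);so=(200,130)
c5=lambda p,o:crop(p,o,5)
bt=np.array([[-.095,.145,.018],[-.095,-.145,.018],[.075,.14,.038],[.075,-.14,.038],[.095,.14,.038],[.095,-.14,.038]])
btp=c5([(128,472),(622,500),(152,180),(632,208),(155,142),(637,172)],to)
bs=np.array([[-.095,.145,.018],[-.095,-.145,.018],[-.095,-.145,0]]);bsp=c5([(188,278),(230,570),(233,585)],so)
B,r=fit([("top",bt,btp),("side",bs,bsp)],[.6,.1,0]);print(B,r.round(1).tolist())
pt=np.array([[.06,.07,.04],[.06,-.07,.04],[-.06,-.07,.04],[-.06,.07,.04]])
P,r=fit([("top",pt,c5([(153,180),(397,192),(383,403),(140,388)],to)),("side",pt[[3,2,1]],c5([(255,252),(277,387),(455,375)],so))],[.6,.1,0]);print(P,r.round(1).tolist())
print(pose([0,0,-B[2]],[[P[0]-B[0],P[1]-B[1],0]]),P[2]-B[2])
h=pose(B,[[.02,-.127,.182]]);print((proj("top",h)-to+.5)*5,(proj("side",h)-so+.5)*5)
# lever path
piv=np.array([-55.1,40.2]);
Es=[(-127,182),(-172,168),(-193,151),(-201,131),(-206,105),(-209,82),(-211,61)]
for E in Es:
    E=np.array(E,float)
    f=lambda th:np.hypot(*(piv+24.1*np.array([np.cos(th),np.sin(th)])-E))-153
    th=np.linspace(np.pi*.3,np.pi*1.2,400);v=[f(t) for t in th]
    rt=[piv+24.1*np.array([np.cos(t),np.sin(t)]) for t in [brentq(f,th[i],th[i+1]) for i in range(399) if v[i]*v[i+1]<0]]
    for p in rt:
        u=(E-p)/153;n=np.array([u[1],-u[0]]);n*=np.sign(n[1]);c=E-20*u+9.5*n
        print(E,p.round(),"ang",np.degrees(np.arctan2(u[1],-u[0])).round(),"contact",c.round(1))
for x in (.02,):
  for y in(-.09,-.15,-.2): print(y,pose(B,[[x,y,0]]))
```

```text
[ 0.60936897  0.1191478  -0.09054855] [[-0.0, -0.4], [0.4, 0.2], [-0.1, -0.5], [0.3, -0.3], [-0.2, 0.3], [-0.3, 0.0], [-0.5, -0.4], [0.0, -0.2], [-0.4, 0.8]]
[ 0.62868699  0.18437591 -0.0914386 ] [[0.7, 0.0], [0.1, 0.6], [0.1, -0.1], [0.1, -0.2], [-0.4, 0.2], [0.2, -1.0], [0.3, -2.1]]
[[0.01334064 0.06670772 0.        ]] -0.000890044972482712
[[612.69023906 283.45911199]] [[419.53282103 327.26917253]]
[-127.  182.] [-79.  37.] ang 72.0 contact [-111.7  166. ]
[-172.  168.] [-60.  64.] ang 43.0 contact [-150.9  161.3]
[-172.  168.] [-78.  47.] ang 52.0 contact [-152.2  158. ]
[-193.  151.] [-72.  57.] ang 38.0 contact [-171.4  146.3]
[-193.  151.] [-76.  53.] ang 40.0 contact [-171.6  145.5]
[-201.  131.] [-64.  63.] ang 27.0 contact [-178.9  130.5]
[-201.  131.] [-79.  38.] ang 37.0 contact [-179.3  126.5]
[-206.  105.] [-59.  64.] ang 16.0 contact [-184.2  108.8]
[-206.  105.] [-75.  26.] ang 31.0 contact [-184.   102.9]
[-209.   82.] [-57.  64.] ang 7.0 contact [-188.    89.1]
[-211.   61.] [-58.  64.] ang -1.0 contact [-191.2   70.9]
-0.09 [[0.62114879 0.027708   0.        ]]
-0.15 [[ 0.6157233  -0.03204619  0.        ]]
-0.2 [[ 0.61120206 -0.08184136  0.        ]]
```

Request:
{"op": "apply_moves", "data": {"rows": [[20,-15.3,0,0,0,0,1],[20,-15.3,0,0,0,0,1],[20,-15.3,0,0,0,0,1],[20,-15.3,0,0,0,0,1],[20,-15.3,0,0,0,0,1],[20,-15.3,0,0,0,0,1],[20,-15.3,0,0,0,0,1],[20,-15.3,0,0,0,0,1],[20,-15.3,0,0,0,0,1],[20,-15.5,0,0,0,0,1],[0,0,-30,0,0,0,1],[0,0,-30,0,0,0,1],[0,0,0,0,0,0,1],[0,0,0,0,0,0,1]]}}

```text
time: 10.52
ee_pos: [0.6225, 0.0325, 0.1812]
tcp_rot: [180.0, 0.0, 174.8]
wrist_force: [1.1, -0.3, 0.2]
opening: -0.0001
```

```bash
python3 look.py g side top
python3 - <<'E'
from h import *
p=np.array([[.6216,.0327,.163]]);print((proj("side",p)-(200,130)+.5)*5)
E
```

```text
10.625 [0.62269411 0.03261051 0.1818477 ] [1.79984959e+02 1.19878099e-01 1.74832575e+02] [-0.71508105  0.3629876  -0.32420459] 2.791606852905852e-05 0.017
[[405.41526028 306.6599188 ]]
```

View pics/side_g.png

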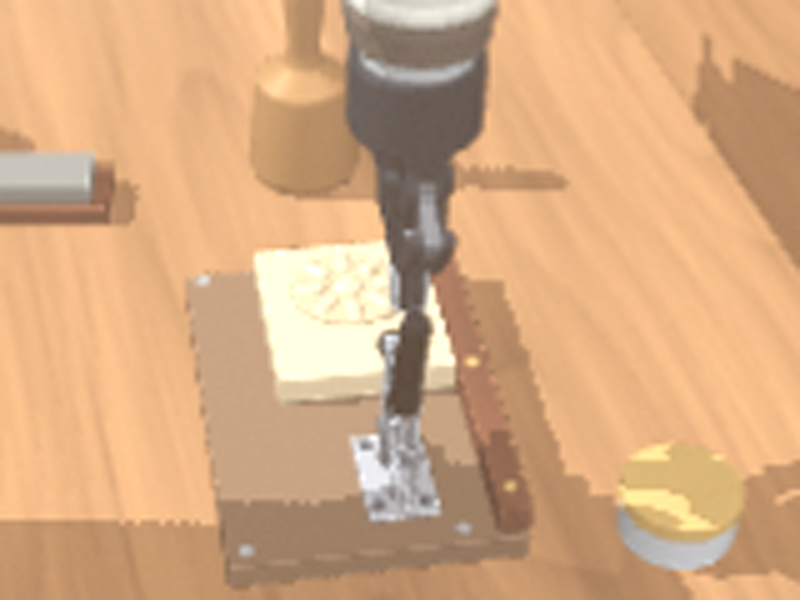

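View pics/top_g.png

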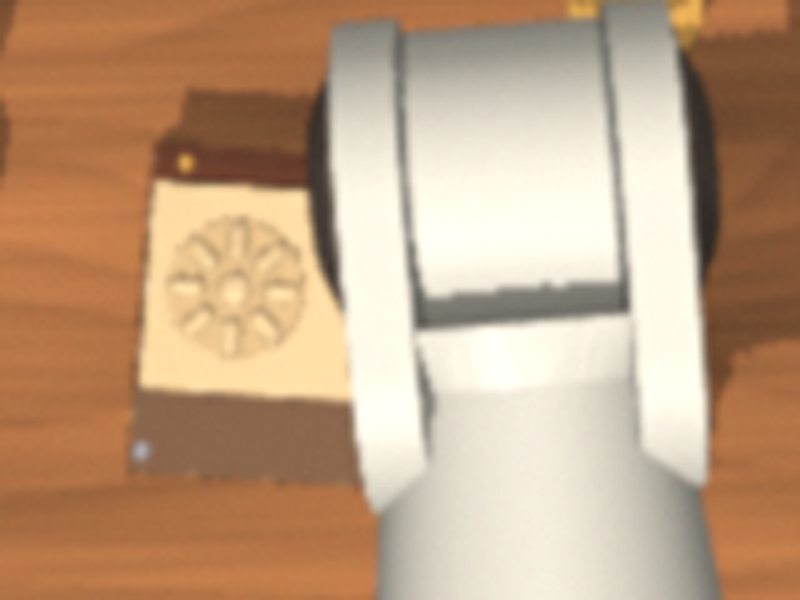

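The fingertips show at (405,308), as predicted, just inside the grip end at (415,320). Now I push the lever.

Request:
{"op": "apply_moves", "data": {"rows": [[-0.7,-8,0,0,0,0,1],[-0.7,-8,0,0,0,0,1],[-0.7,-8,0,0,0,0,1],[-0.7,-8,0,0,0,0,1],[-0.7,-8,0,0,0,0,1],[-0.9,-9,-2,0,0,0,1],[-0.9,-9,-3,0,0,0,1],[0,0,0,0,0,0,1]]}}

```text
time: 11.62
ee_pos: [0.6165, -0.0263, 0.1749]
tcp_rot: [-180.0, -0.0, 174.8]
wrist_force: [-0.8, -0.1, 0.4]
opening: 0.0
```

```bash
python3 look.py h side
```

```text
11.675 [ 0.61657927 -0.0258907   0.17511555] [-1.79983118e+02 -1.87345888e-02  1.74792258e+02] [ 0.10424531 -0.72157461 -0.05475129] 9.539597092558303e-05 0.017
```

View pics/side_h.png

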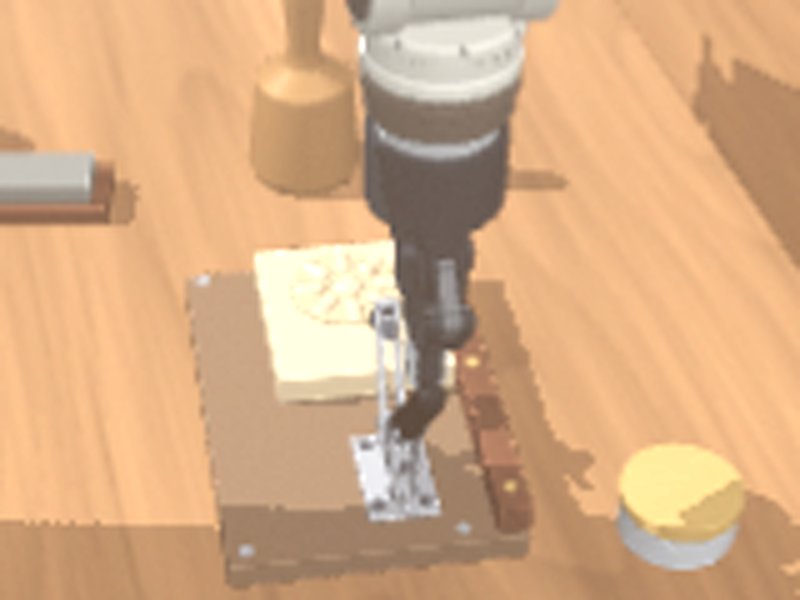

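Request:
{"op": "apply_moves", "data": {"rows": [[-0.6,-6,-4,0,0,0,1],[-0.6,-6,-4,0,0,0,1],[-0.6,-6,-4,0,0,0,1],[-0.3,-3,-5,0,0,0,1],[-0.3,-3,-5,0,0,0,1],[-0.2,-2,-6,0,0,0,1],[-0.1,-1,-6,0,0,0,1],[-0.1,-1,-6,0,0,0,1],[0,0,0,0,0,0,1]]}}

```text
time: 12.8
ee_pos: [0.6136, -0.0534, 0.1345]
tcp_rot: [180.0, -0.1, 174.8]
wrist_force: [0.3, 0.7, -0.5]
opening: -0.0002
```

```bash
python3 look.py i side
```

```text
12.85 [ 0.61377138 -0.05333938  0.13496583] [ 1.79998599e+02 -3.19203422e-02  1.74836365e+02] [-0.16230278  0.06692703  0.76839085] -0.00016938854001666788 0.017
```

View pics/side_i.png

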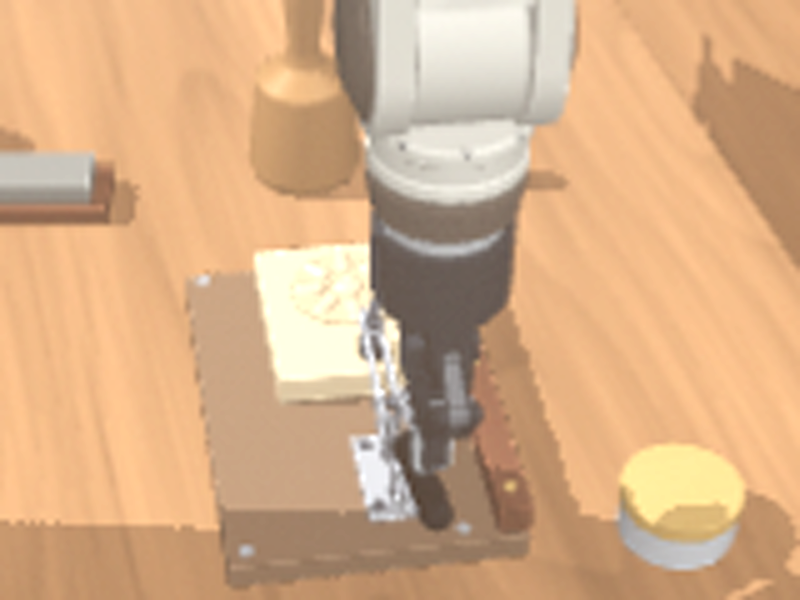

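Request:
{"op": "apply_moves", "data": {"rows": [[-0.2,-2,-5,0,0,0,1],[-0.2,-2,-5,0,0,0,1],[-0.1,-1,-5,0,0,0,1],[-0.1,-1,-5,0,0,0,1],[0,0,-4,0,0,0,1],[0,0,0,0,0,0,1]]}}

```text
time: 13.6
ee_pos: [0.6133, -0.0596, 0.1111]
tcp_rot: [-180.0, -0.0, 174.8]
wrist_force: [-0.6, -1.7, 3.8]
opening: -0.0001
```

```bash
python3 look.py j side
```

```text
13.65 [ 0.61337732 -0.05958806  0.1112633 ] [-1.79982324e+02  9.27572902e-03  1.74821199e+02] [ 0.84472415 -1.90789055  3.91784359] 0.0001810453741374631 0.017
```

View pics/side_j.png

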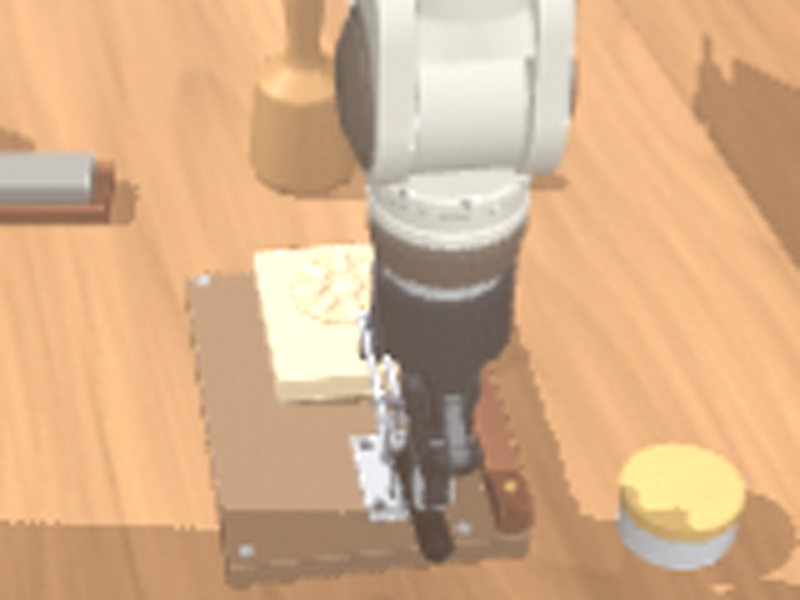

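Request:
{"op": "apply_moves", "data": {"rows": [[0,-0.5,-5,0,0,0,1],[0,-0.5,-5,0,0,0,1],[0,-0.5,-5,0,0,0,1],[0,0,-3,0,0,0,1],[0,0,0,0,0,0,1]]}}

```text
time: 14.28
ee_pos: [0.6131, -0.0608, 0.0928]
tcp_rot: [180.0, -0.0, 174.8]
wrist_force: [-0.3, 0.1, -0.5]
opening: 0.0
```

Request:
{"op": "apply_moves", "data": {"rows": [[0,0,-3,0,0,0,1],[0,0,-2,0,0,0,1],[0,0,-1,0,0,0,1],[0,0,0,0,0,0,1]]}}

```text
time: 14.78
ee_pos: [0.6134, -0.061, 0.0878]
tcp_rot: [-180.0, 0.0, 174.8]
wrist_force: [-1.4, 0.0, 4.3]
opening: 0.0
```

```bash
python3 look.py k side
```

```text
14.825 [ 0.61344213 -0.06093781  0.08777477] [-1.79995535e+02  3.47232224e-02  1.74832215e+02] [-1.13094756 -0.06892064  4.96363998] -0.00022178915709243237 0.017
```

View pics/side_k.png

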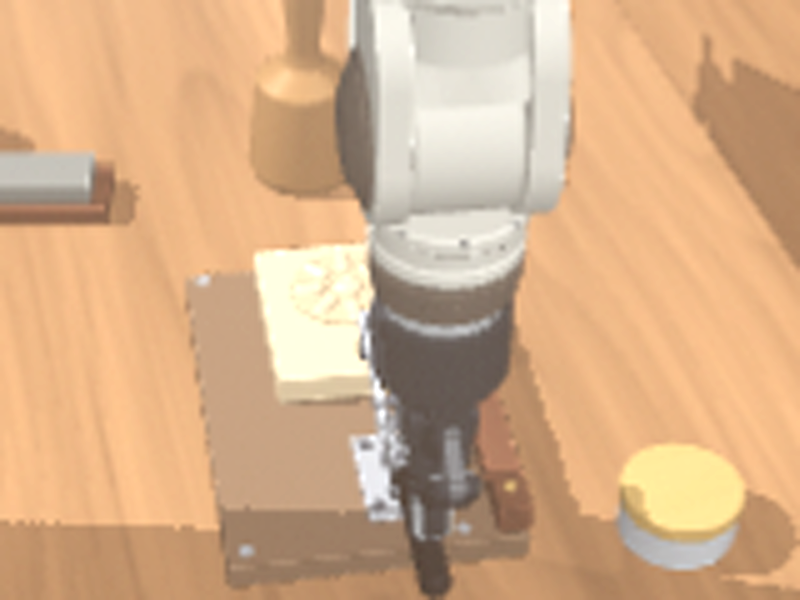

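The tip met the firm stop at 71 mm, which matches the locked grip top. I'll retract and inspect.

Request:
{"op": "apply_moves", "data": {"rows": [[0,0,10,0,0,0,1],[0,0,30,0,0,0,1],[0,0,40,0,0,0,1],[0,0,40,0,0,0,1],[0,0,40,0,0,0,1],[-30,0,0,0,0,0,1],[-30,0,0,0,0,0,1],[-30,0,0,0,0,0,1],[-30,0,0,0,0,0,1],[-30,0,0,0,0,0,1],[-30,0,0,0,0,0,1],[-30,0,0,0,0,0,1],[0,0,0,0,0,0,1]]}}

```text
time: 16.45
ee_pos: [0.4023, -0.0609, 0.2484]
tcp_rot: [-180.0, 0.1, 174.8]
wrist_force: [0.4, 0.3, 0.7]
opening: 0.0005
```

```bash
python3 look.py l side top
python3 - <<'E'
from h import *
B=[.6094,.1191,-.0905]
P=pose(B,[[.02,-.211,.061],[.02,.015,.054],[.075,.137,.04],[.075,-.003,.04]])
for n,o in(("side",(200,130)),("top",(170,155))):print(n,((proj(n,P)-o+.5)*5).round())
E
```

```text
16.55 [ 0.40372512 -0.06091804  0.24777014] [-1.79999644e+02  7.37423437e-02  1.74828284e+02] [-0.31270916 -0.00516301  0.61430791] -0.00016676768838054366 0.017
side [[439. 580.]
 [374. 339.]
 [421. 238.]
 [459. 365.]]
top [[756. 307.]
 [358. 284.]
 [156. 178.]
 [397. 192.]]
```

View pics/side_l.png

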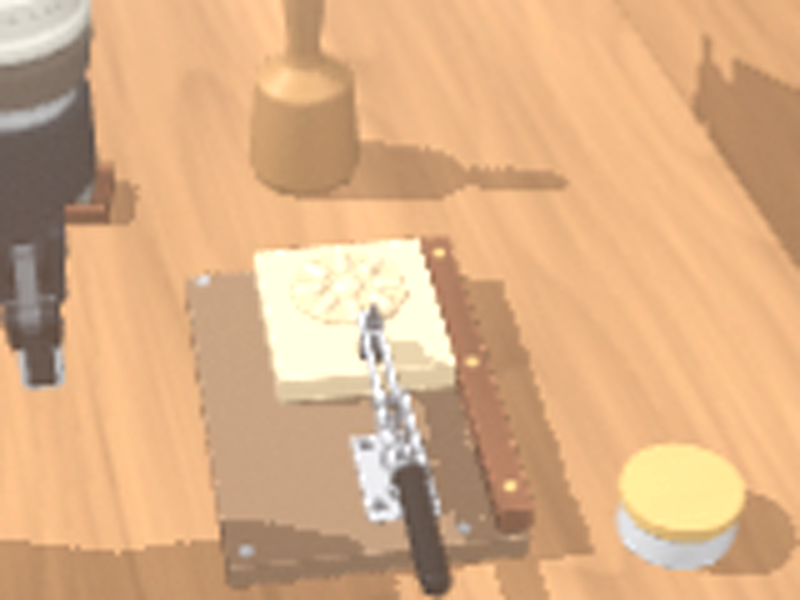

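View pics/top_l.png

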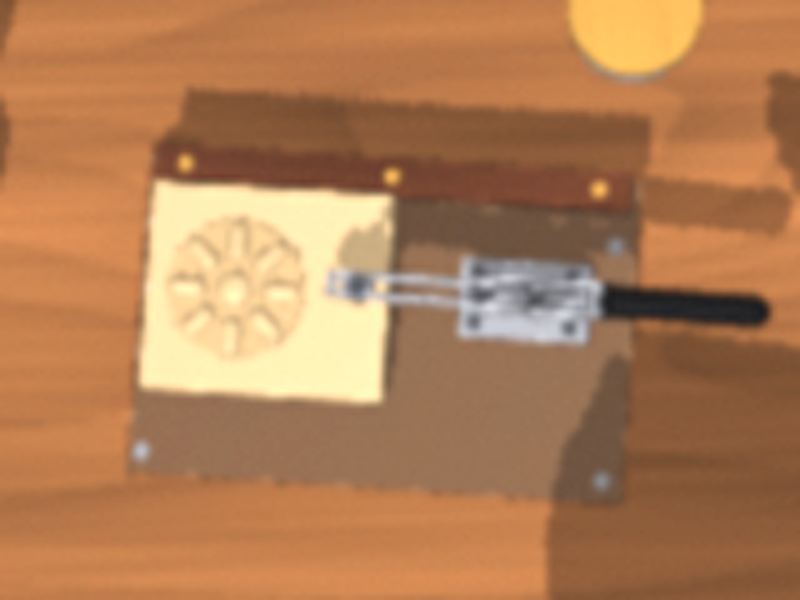

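The lever is level and locked. Its end shows at (437,580) in the side view and (758,308) in the top view, against predictions of (439,580) and (756,307). The foot is on the panel at (358,285), and the panel is still flush.

```bash
python3 -c "
from workcell import *
print(job_done())"
```

```text
the job is handed in; nothing more can be done
None
```

The panel is flush along the fence and the toggle clamp is locked on it. I handed the job in at about 16.6 s of the 42 s allowed; it returned no verdict.

- **Panel:** I slid it with both open fingertips, held square to the fence, until the push force rose from about 2.6 N to 12 N. After I backed off, the top picture showed no gap at the fence. The fit put the panel within about 0.05° of square. It also put the panel's centre at x = 13.3 mm where home is 15 mm, a difference within the camera's 2 mm accuracy.
- **Clamp:** I pushed the lever over and down with the shut fingertips. The resistance rose to about 4 N, then vanished as the lever snapped over. A light press then met the firm stop with the fingertips at 71 mm, which is the height of the locked grip's top.
- **Last pictures:** With the arm withdrawn, the lever end and the foot were within about 2 pixels of their locked positions in the enlarged crops. The panel was still flush. The mallet and wax tin looked unmoved. The oilstone was partly hidden behind the gripper and the gouge lay outside the final crops, but the arm did not go near either.

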